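# Shim the sag-test rig level and load the test board

### The job

Choose the spacer plates whose stacked thickness brings the rig's low pad up to the height of the column standing at the rig's other end, and stack them centred on the pad, one after the other. Then lay the test board lengthways across stack and column, centred and level, and set the steel weight upright on the middle of the board; put it down, do not drop it. Do not disturb the tape measure, the roll of tape and the dark sample planks.

Things in the scene. Friction and masses are not known exactly. Their poses are not given: they have to be found in the camera images.
- rig: The sag-test rig, fixed to the bench: grey base plate 100 mm (its x) by 250 mm (its y) and 10 mm thick. Origin: centre of its underside, on the bench. Its y axis runs lengthways from the column towards the low pad.
- pad_top (a point): Centre of the top of the rig's low steel pad, 70 mm (rig x) by 60 mm (rig y), 24 mm above the bench; 75 mm from the middle of the rig along +y.
- midspan (a point): Point over the middle of the rig, half-way between pad and column, at the height of the pad's top. Axes as the rig's.
- column_place (a point): The spot on the base plate, 75 mm from its middle along the rig's -y and 10 mm above the bench, where one of the three columns stands. That column is the one that counts; its shaft is 36 mm and its flat round foot and head are 54 mm in diameter.
- column_low_top (a point): Centre of the flat top of the 52 mm tall round steel column (62 mm above the bench, 38 mm above the pad's top). Fixed. It stands either on the rig or, as a spare, on the wooden rack plate beyond the rig.
- column_mid_top (a point): Centre of the flat top of the 58 mm tall round steel column (68 mm above the bench, 44 mm above the pad's top). Fixed. It stands either on the rig or, as a spare, on the wooden rack plate beyond the rig.
- column_high_top (a point): Centre of the flat top of the 70 mm tall round steel column (80 mm above the bench, 56 mm above the pad's top). Fixed. It stands either on the rig or, as a spare, on the wooden rack plate beyond the rig.
- plate10_center (a point): Centre of the loose plywood spacer plate that is 10 mm thick, 80 mm long (its x) and 50 mm wide (its y); lies flat on the bench, z up.
- plate16_center (a point): Centre of the loose plywood spacer plate that is 16 mm thick, 90 mm long (its x) and 50 mm wide (its y); lies flat on the bench, z up.
- plate22_center (a point): Centre of the loose plywood spacer plate that is 22 mm thick, 100 mm long (its x) and 50 mm wide (its y); lies flat on the bench, z up.
- plate34_center (a point): Centre of the loose plywood spacer plate that is 34 mm thick, 110 mm long (its x) and 50 mm wide (its y); lies flat on the bench, z up.
- board_center (a point): Centre of the loose test board, pale wood, 200 mm long (its x), 55 mm wide (its y), 14 mm thick, about 0.11 kg; lies flat on the bench.
- weight_center (a point): Centre, half-way up, of the loose steel weight, about 0.7 kg, standing upright: round body 52 mm in diameter and 40 mm high, above it a narrow neck and a grip knob 28 mm in diameter from 54 to 68 mm above its underside. Total height 68 mm, so this point is 34 mm above its underside.
- tape_measure: Bystander: grey tape measure 75 x 45 x 65 mm; origin at the centre of its underside.
- tape_roll: Bystander: roll of brown packing tape, 96 mm in diameter, 48 mm high; origin at the centre of its underside.
- samples: Bystander: two dark floor planks stacked, 80 x 200 x 24 mm; origin at the centre of the underside.

How it is judged:
By the outcome, as a careful person would: the job done as asked, in the order asked, and still so for the second after the job is handed in, with the robot touching nothing.
It also fails if it takes over 72 s, if anything falls off the work surface, if the arm or the gripper's body presses on something with over 40 N, if the wrist force passes 120 N, or if a joint passes its speed limit or range.

### The arm

A 7-joint arm with a two-finger parallel gripper is mounted at the origin on the work surface. World frame = base frame: x ahead of the robot, y to its left, z up, the work surface at z = 0. Lengths are in m, angles in rad, forces in N, time in s.
With the tool pointing down it reaches from about 0.425 to 0.925 m from the base axis. Payload 6.8 kg.
Tool frame: the origin (TCP) lies at the very end of the fingers, on their centre line; the grasp point (between the pads) lies 19 mm behind it; z points along the fingers, y is the line along which they close (so a half turn about z gives the same grasp; the last joint's range is limited). The gripper opens to 85 mm and grips with 20 to 120 N. Pads are 22 mm wide; open, the fingers measure 114 mm over their backs; the gripper's body (76 mm by 85 mm) begins 54 mm behind the grasp point. The pads swing forward as they close: fully open they stand 13 mm farther back than shut.
Start: joints at [-1.31, 0.477, 0.022, 1.555, -0.011, 1.109, -0.083], TCP at [0.243, 0.63, 0.231] pointing down, gripper open.
Joint ranges: [-2.96, 2.96], [-0.34, 2.1], [-1.41, 1.46], [0.24, 2.44], [-1.37, 4.51], [0.17, 1.92], [-2.96, 2.96]. Speed limits (rad/s): [2.39, 2.39, 3.14, 3.14, 3.14, 3.14, 3.14].

### API

Orientations are given as a rotation vector (axis times angle).
In Python, from bench import get_obs, viewer, r gives the robot as it stands. The module is installed in compiled form; this text tells all that it offers.
- The arm moves only by the tool play_rows, never from a script. Its argument "commands" is a list that holds one entry, the list of rows, each a list of 5 numbers: the gripper's target within -1 to 1 (shut at 1, half-way at 0, fully open at -1), then the shift along the tool's x, y, z scaled (see below), then the turn about the tool's z scaled (see below). A call has 1 to 12 rows; each row is the pose to reach, as a shift and turn from the pose commanded when the call began, along the tool's axes at that moment; what a row does not reach only later rows make up. The controller multiplies each number of a shift by 0.2 m and each number of a turn by pi/2 rad. A row lasts 1/12 s, in which the tool goes at most 41.7 mm and 7.16 degrees, less where a joint would pass 70% of its speed; a pose out of reach is approached as far as the arm can. A call with a number of a shift or a turn outside -1 to 1 is refused whole. A call with a gripper value outside its range is refused whole. The fingers move at their own pace and stop on an object; "grip_force" is the grip in N (left out, the last holds). Time passes only in rows, so rows that repeat a pose let the fingers close. It gives the time, the measured TCP pose, the force, the opening and the grip force at its end, in the units of the state.
- get_obs(): the state, without advancing time (a new reading comes with each control period).
- viewer.grab_frame(name): name is "scene" or "top"; returns a dict with "pixels" (420x560x3 uint8, red, green, blue), "fovy" (degrees; the focal length in pixels is half the picture's height over the tangent of half this angle, whatever the lens; pixels are square), "cx", "cy" (the principal point, pixels), "world_to_cam" (4x4, takes a point from world to camera coordinates). Camera axes: x right, y up, looking along -z (the intrinsics and any distortion apply to the point x, -y, -z); pixel columns grow to the right and rows downward; lengths in m; the calibration is good to about 2 mm. A picture is of the moment at which its call begins. There is no depth.
- r.hand_in(): hands the job in; it is judged then, once.
Trained networks look in a picture, given as the dict that the camera call returned (one of the last four; its "shot" number tells which), for a name from the list of things; names that differ only in an ending like _2 or _b are one class to them, and where a whole thing is asked for, a point or a joint stands for the part that bears it (a point fixed in the world has none). Each returns a list of dicts, best first, with "score" (0 to 1); they miss things now and then, are a little off and sometimes report something else, mostly with a low value. They report only what shows in the picture. A call takes as long as a camera call.
- viewer.trace(picture, thing): "pixels" (420x560 bool, what is visible of it) and "rect" ([left, top, right, bottom] in pixels, round what is visible of it).
The state is a dict: "clock": time; "joints": joint angles; "qvel": joint speeds; "tau": joint torques, N m; "tcp_pos": TCP position; "orientation": TCP orientation; "contact_force": force on the tool from outside, world axes, zero at the start; "moment": the same for the moment, N m; "grip_width": finger opening in m; "gripper_force": force on a finger pad.
Only numpy, scipy, OpenCV 4.12 (cv2) and the standard library are available. Lean on these libraries where they do the work, as an engineer would, in place of code of your own. Each camera call takes 0.05 s, during which the arm holds its last target. There are 200 camera calls.

## Working session

There is one attempt and no reset: what is moved stays moved. The work goes in short steps, Python scripts to look and compute and a tool call to move; the robot and the scene stay as the last step left them, time stands still between calls to the robot, and variables do not carry over. Pictures are saved under pics/ and viewed, at most 10 in all, crops included, and the job is handed in when it is done.

Besides the shell and the picture viewer there is one more tool, called after ">>>" as name([rows], argument=value, ...), one row to a line, values as JSON. play_rows: Moves the arm, as the interface text tells. Shifts and turns lie within -1 to 1; 1 stands for 0.2 m of shift or pi/2 rad of turn. Its arguments: {"type":"object","properties":{"commands":{"type":"array","items":{"type":"array","items":{"type":"array","items":{"type":"number","minimum":-1,"maximum":1}}}},"grip_force":{"type":"number"}},"required":["commands"]}

```bash
mkdir -p pics
python3 - <<'E'
from bench import get_obs, viewer, r
import cv2, numpy as np
o=get_obs(); print({k:np.round(v,3).tolist() for k,v in o.items()})
for n in ["scene","top"]:
    f=viewer.grab_frame(n); cv2.imwrite(f"pics/{n}0.png",f["pixels"][:,:,::-1]); print(n,f["fovy"],f["cx"],f["cy"],np.round(f["world_to_cam"],4).tolist(),[k for k in f])
    for t in ["rig","column_low_top","column_mid_top","column_high_top","plate10_center","plate16_center","plate22_center","plate34_center","board_center","weight_center","tape_measure","tape_roll","samples"]:
        for d in viewer.trace(f,t)[:2]: print(t,round(d["score"],2),d["rect"],int(d["pixels"].sum()))
E
```

```text
{'clock': 0.0, 'joints': [-1.31, 0.478, 0.022, 1.556, -0.012, 1.109, -0.083], 'qvel': [0.0, 0.0, -0.0, 0.003, 0.001, 0.002, -0.001], 'tau': [-0.0, -59.645, 1.608, -28.12, 0.013, 0.009, 0.0], 'tcp_pos': [0.243, 0.629, 0.23], 'orientation': [-0.576, -3.088, 0.003], 'contact_force': [-0.995, 0.26, 0.105], 'moment': [0.034, -0.003, -0.026], 'gripper_force': 0.0, 'grip_width': 0.086}
scene 43.47112322934714 273.7423954761028 212.58059247851526 [[0.6012, 0.7989, -0.0187, -0.3391], [-0.5946, 0.4628, 0.6574, 0.3074], [0.5339, -0.3841, 0.7533, -1.8], [0.0, 0.0, 0.0, 1.0]] ['pixels', 'fovy', 'cx', 'cy', 'world_to_cam', 'shot']
rig 0.71 [211.6, 171.4, 300.4, 227.5] 2038
column_low_top 0.77 [298.4, 237.2, 320.8, 267.1] 494
column_mid_top 0.65 [334.2, 224.5, 352.6, 251.3] 501
column_high_top 0.66 [220.7, 185.9, 243.1, 218.9] 505
plate10_center 0.88 [358.7, 153.2, 388.3, 174.2] 320
plate16_center 0.92 [320.7, 131.1, 353.7, 151.8] 352
plate22_center 0.85 [296.2, 147.6, 325.6, 174.7] 505
plate34_center 0.76 [324.4, 168.3, 361.8, 199.1] 728
plate34_center 0.39 [360.5, 156.6, 387.7, 177.4] 359
board_c
[... 661 characters left out ...]
12.0, 132.9, 235.8, 159.5] 564
column_high_top 0.8 [282.2, 253.0, 309.4, 275.8] 475
column_high_top 0.74 [151.2, 252.8, 181.0, 295.2] 1005
plate10_center 0.59 [95.9, 207.2, 121.0, 242.6] 731
plate16_center 0.63 [90.8, 266.5, 123.9, 307.7] 925
plate22_center 0.82 [151.8, 249.3, 180.5, 297.9] 1004
plate34_center 0.65 [149.8, 197.4, 182.6, 241.9] 1154
board_center 0.88 [362.0, 195.4, 398.8, 281.1] 1924
weight_center 0.75 [409.5, 230.0, 438.2, 254.1] 471
tape_measure 0.91 [414.7, 159.6, 452.1, 202.1] 868
tape_measure 0.27 [210.3, 239.9, 318.1, 285.8] 3940
tape_roll 0.67 [101.9, 144.5, 187.1, 185.7] 3013
tape_roll 0.59 [333.7, 130.2, 379.2, 171.8] 941
samples 0.79 [99.8, 146.6, 186.1, 185.9] 3082
```

View pics/top0.png

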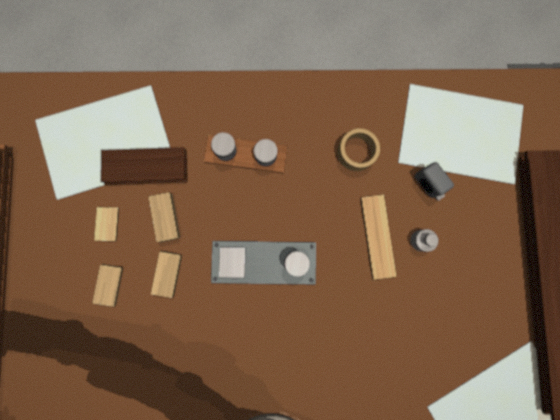

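View pics/scene0.png

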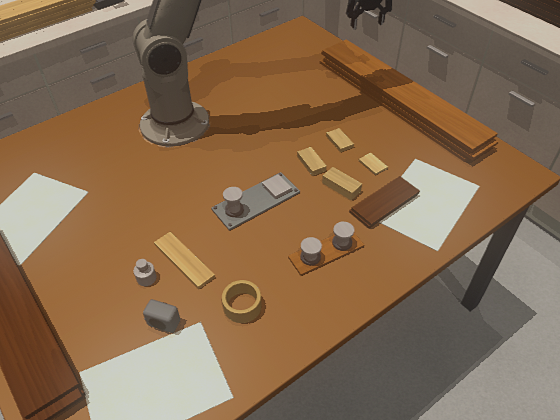

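```bash
cat > h.py <<'E'
from bench import get_obs, viewer, r
import cv2, numpy as np
from scipy.optimize import minimize
S=4
def proj(f,P):
    P=np.atleast_2d(P); c=P@f["world_to_cam"][:3,:3].T+f["world_to_cam"][:3,3]
    F=210/np.tan(np.radians(f["fovy"])/2)
    return np.c_[f["cx"]+F*c[:,0]/-c[:,2], f["cy"]-F*c[:,1]/-c[:,2]]
def unproj(f,uv,z):
    F=210/np.tan(np.radians(f["fovy"])/2); R=f["world_to_cam"][:3,:3]; t=f["world_to_cam"][:3,3]
    o=-R.T@t; d=R.T@np.array([(uv[0]-f["cx"])/F,-(uv[1]-f["cy"])/F,-1]); return o+d*(z-o[2])/d[2]
def box(x,y,a,L,W,z0,z1):
    p=np.array([[sx*L/2,sy*W/2] for sx in(-1,1) for sy in(-1,1)]); c,s=np.cos(a),np.sin(a)
    q=p@np.array([[c,s],[-s,c]])+[x,y]
    return np.vstack([np.c_[q,np.full(4,z)] for z in(z0,z1)])
def cyl(x,y,R,z0,z1):
    t=np.linspace(0,2*np.pi,32)
    return np.vstack([np.c_[x+R*np.cos(t),y+R*np.sin(t),0*t+z] for z in(z0,z1)])
def render(f,parts,rect):
    l,t,R,b=rect; im=np.zeros(((b-t)*S,(R-l)*S),np.uint8)
    for P in parts:
        h=cv2.convexHull((((proj(f,P)+.5-[l,t])*S-.5)*16).astype(np.int32)); cv2.fillConvexPoly(im,h,1,shift=4)
    return im
def fit(fm,model,x0,step=(.006,.006,.15)):
    # fm: list of (frame,mask,rect)
    pre=[]
    for f,m,rc in fm:
        l,t,R,b=[int(v) for v in rc]; rr=(max(l-15,0),max(t-15,0),min(R+15,560),min(b+15,420))
        pre.append((f,cv2.resize(m[rr[1]:rr[3],rr[0]:rr[2]].astype(np.uint8),None,fx=S,fy=S,interpolation=cv2.INTER_NEAREST),rr))
    def cost(p):
        c=0
        for f,m,rr in pre:
            im=render(f,model(p),rr); c+=1-(im&m).sum()/max(1,(im|m).sum())
        return c/len(pre)
    x0=np.array(x0,float); n=len(x0)
    sx=np.vstack([x0]+[x0+np.eye(n)[i]*step[i] for i in range(n)])
    q=minimize(cost,x0,method="Nelder-Mead",options=dict(initial_simplex=sx,xatol=1e-4,fatol=1e-4,maxiter=300))
    return q.x,q.fun
def pick(f,t,near=None):
    ds=viewer.trace(f,t)
    if near is not None: ds=[d for d in ds if np.hypot((d["rect"][0]+d["rect"][2])/2-near[0],(d["rect"][1]+d["rect"][3])/2-near[1])<20]
    return (f,ds[0]["pixels"],ds[0]["rect"]) if ds else None
PL={10:80,16:90,22:100,34:110}
E
cat > a.py <<'E'
from h import *
f1=viewer.grab_frame("top"); f2=viewer.grab_frame("scene")
near={}
# rig
m=[pick(f1,"rig"),pick(f2,"rig")]
spots={}
for t in PL:
    m1=pick(f1,f"plate{t}_center"); m2=pick(f2,f"plate{t}_center")
    rc=m1[2]; x=unproj(f1,[(rc[0]+rc[2])/2,(rc[1]+rc[3])/2],t/1000)
    out=[]
    for T,L in PL.items():
        best=min((fit([m1,m2],lambda p:[box(*p,L/1000,.05,0,T/1000)],[x[0],x[1],a]) for a in(-.3,.3)),key=lambda q:q[1]); out.append((T,np.round(best[0],4).tolist(),round(best[1],3)))
    print("plate",t,m1[2],m2[2],*out,sep="\n  ")
m1=pick(f1,"board_center"); m2=pick(f2,"board_center"); rc=m1[2]; x=unproj(f1,[(rc[0]+rc[2])/2,(rc[1]+rc[3])/2],.014)
for mm in ([m1],[m2],[m1,m2]): print("board",min((fit(mm,lambda p:[box(*p,.2,.055,0,.014)],[x[0],x[1],a]) for a in(-.1,.1)),key=lambda q:q[1]))
m1=pick(f1,"weight_center"); m2=pick(f2,"weight_center",(144,272)); rc=m1[2]; x=unproj(f1,[(rc[0]+rc[2])/2,(rc[1]+rc[3])/2],.034)
W=lambda p:[cyl(p[0],p[1],.026,0,.04),cyl(p[0],p[1],.014,.054,.068),cyl(p[0],p[1],.009,.04,.054)]
for mm in ([m1],[m2],[m1,m2]): print("weight",fit(mm,W,x[:2]))
m1=pick(f1,"rig"); m2=pick(f2,"rig"); x=unproj(f1,[264,263],.01)
for h in (.062,.068,.08):
  for mm in ([m1],[m2]): print("rig",h,fit(mm,lambda p:[box(*p,.1,.25,0,.01)],[x[0],x[1],0.03]))
for n,z1,uv1,uv2 in [("rig",.01,(297,264),(232,202)),("rackR",.01,(265,152),(310,252)),("rackL",.01,(223,146),(343,237))]:
  M=[]
  for f,uv in((f1,uv1),(f2,uv2)):
    c=[pick(f,f"column_{k}_top",uv) for k in("low","mid","high")]; c=[q for q in c if q]; 
    if c: M.append(c[0])
  x=unproj(f1,uv1,.065)
  for h in(.052,.058,.07):
    print("col",n,len(M),h,*fit(M,lambda p:[cyl(p[0],p[1],.027,.01,.016),cyl(p[0],p[1],.018,.01,.01+h),cyl(p[0],p[1],.027,.004+h,.01+h)],x[:2]))
E
python3 a.py
```

```text
plate
  10
  [97.7, 204.8, 120.8, 240.8]
  [359.0, 152.1, 385.9, 175.8]
  (10, [0.5625, 0.3862, -0.0435], np.float64(0.078))
  (16, [0.5636, 0.3845, -0.0698], np.float64(0.207))
  (22, [0.5598, 0.384, -0.0696], np.float64(0.331))
  (34, [0.5603, 0.381, -0.2202], np.float64(0.459))
plate
  16
  [92.6, 265.8, 127.2, 309.2]
  [322.2, 128.4, 353.2, 150.1]
  (10, [0.4152, 0.3791, -0.1572], np.float64(0.145))
  (16, [0.4159, 0.3774, -0.1724], np.float64(0.124))
  (22, [0.4194, 0.3754, -0.1912], np.float64(0.25))
  (34, [0.4218, 0.3726, -0.2666], np.float64(0.392))Traceback (most recent call last):
  File "a.py", line 9, in <module>
    rc=m1[2]; x=unproj(f1,[(rc[0]+rc[2])/2,(rc[1]+rc[3])/2],t/1000)
       ~~^^^
TypeError: 'NoneType' object is not subscriptable
```

```bash
cat >> h.py <<'E'
NAMES=["column_low_top","column_mid_top","column_high_top","plate10_center","plate16_center","plate22_center","plate34_center"]
def find(cam,t,near,alts=(),tries=4):
    for _ in range(tries):
        f=viewer.grab_frame(cam)
        for n in (t,)+tuple(alts):
            q=pick(f,n,near)
            if q: return q
    print("missed",cam,t)
E
python3 - <<'E'
s=open('a.py').read()
s=s.replace('pick(f1,f"plate{t}_center")','find("top",f"plate{t}_center",Q1[t],NAMES[3:])').replace('pick(f2,f"plate{t}_center")','find("scene",f"plate{t}_center",Q2[t])')
s=s.replace('spots={}','Q1={10:(107,224),16:(107,286),22:(166,275),34:(163,217)}; Q2={10:(373,163),16:(338,140),22:(311,161),34:(342,182)}')
s=s.replace('m=[pick(f1,"rig"),pick(f2,"rig")]','')
s=s.replace('pick(f1,"board_center")','find("top","board_center",(379,238))').replace('pick(f2,"board_center")','find("scene","board_center",(184,259))')
s=s.replace('pick(f1,"weight_center")','find("top","weight_center",(425,241))').replace('pick(f2,"weight_center",(144,272))','find("scene","weight_center",(144,272))')
s=s.replace('pick(f1,"rig")','find("top","rig",(264,262))').replace('pick(f2,"rig")','find("scene","rig",(256,200))')
i=s.index('  for f,uv in((f1'); j=s.index('  x=unproj(f1,uv1')
s=s[:i]+'''  M=[q for q in (find(c,NAMES[0],uv,NAMES[1:3]) for c,uv in (("top",uv1),("scene",uv2))) if q]
'''+s[j:]
s=s.replace('[m1,m2],lambda p:[box(*p,L','[q for q in(m1,m2) if q],lambda p:[box(*p,L').replace('([m1],[m2],[m1,m2])','[k for k in ([m1],[m2],[m1,m2]) if None not in k]').replace('for h in (.062,.068,.08):','for h in (0,):').replace('print("plate",t,m1[2],m2[2]','print("plate",t')
open('a.py','w').write(s)
E
python3 a.py | sed 's/np.float64//g'
```

```text
plate
  10
  (10, [0.5622, 0.3866, -0.0272], (0.1))
  (16, [0.5642, 0.3851, -0.071], (0.249))
  (22, [0.562, 0.3843, -0.1237], (0.366))
  (34, [0.5588, 0.3815, -0.3005], (0.486))
plate
  16
  (10, [0.4155, 0.3797, -0.1593], (0.147))
  (16, [0.4165, 0.3781, -0.1726], (0.062))
  (22, [0.421, 0.3758, -0.1708], (0.191))
  (34, [0.4173, 0.3752, -0.2708], (0.343))
plate
  22
  (10, [0.4435, 0.241, -0.2047], (0.271))
  (16, [0.4405, 0.2402, -0.1895], (0.134))
  (22, [0.4396, 0.2394, -0.2053], (0.048))
  (34, [0.4408, 0.2371, -0.2311], (0.193))
plate
  34
  (10, [0.5665, 0.2479, 0.1579], (0.369))
  (16, [0.5708, 0.2471, 0.1625], (0.242))
  (22, [0.5731, 0.2465, 0.1783], (0.117))
  (34, [0.5736, 0.2444, 0.1673], (0.096))
board (array([ 0.51924133, -0.26998339,  0.10295627]), (0.06352890209184303))
board (array([ 0.52258734, -0.27179898,  0.10299854]), (0.037013071049566415))
board (array([ 0.5209966 , -0.27101616,  0.097094  ]), (0.05935481684017624))
weight (array([ 0.50674112, -0.37798076]), (0.03801099689218268))
weight (array([ 0.50917103, -0.3789285 ]), (0.0788874841972187))
weight (array([ 0.50717019, -0.37849459]), (0.07043458828070598))
rig 0 (array([ 0.46218005,  0.00926337, -0.03500858]), (0.13099342781147527))
rig 0 (array([ 0.46493452,  0.00874158, -0.02378706]), (0.1650989970378839))
col rig 2 0.052 [ 0.45939766 -0.06589107] 0.11602579256834095
col rig 2 0.058 [ 0.4596677  -0.06577553] 0.07472983599306998
col rig 2 0.07 [ 0.46022886 -0.06574218] 0.07287633559728207
col rackR 2 0.052 [7.23313484e-01 8.83970403e-05] 0.07156518520180383
col rackR 2 0.058 [ 7.22988197e-01 -5.61094737e-05] 0.1113331271908613
col rackR 2 0.07 [7.22451672e-01 4.01784324e-05] 0.18906497465948685
col rackL 2 0.052 [0.73934084 0.09973268] 0.0784167096395254
col rackL 2 0.058 [0.73988187 0.09892778] 0.06156961431115843
col rackL 2 0.07 [0.73929994 0.09871484] 0.13240674903186544
```

```bash
cat >> h.py <<'E'
from scipy.spatial.transform import Rotation as Ro
def go(x,y,z,yaw=None):
    """print scaled shift+turn to bring TCP to x,y,z with closing line at angle yaw (rad, any half turn)"""
    o=get_obs(); R=Ro.from_rotvec(o["orientation"]).as_matrix()
    d=R.T@(np.array([x,y,z])-o["tcp_pos"])/.2
    cur=np.arctan2(R[1,1],R[0,1]); t=0
    if yaw is not None: t=-((yaw-cur+np.pi/2)%np.pi-np.pi/2)/(np.pi/2)
    print("clock %.2f tcp %s ycl %.3f w %.4f j7 %.2f | move"%(o["clock"],np.round(o["tcp_pos"],4),cur,o["grip_width"],o["joints"][6]),np.round(d,4),round(t,4))
E
python3 - <<'E'
from h import *
for cam,n in(("top",(264,262)),("top",(264,262)),("scene",(256,200))):
    f,m,rc=find(cam,"rig",n)
    ys,xs=np.nonzero(m); h=cv2.convexHull(np.c_[xs,ys].astype(np.int32)); M=np.zeros(m.shape,np.uint8); cv2.fillConvexPoly(M,h,1)
    x=unproj(f,n,.01)
    if cam=="top": print(cam,fit([(f,M,rc)],lambda p:[box(*p,.1,.25,0,.01)],[.463,.009,-.03],(.006,.006,.05)))
    g=f["pixels"]; 
    if cam=="top":
        c=cv2.resize(g[220:300,195:335],None,fx=5,fy=5,interpolation=cv2.INTER_CUBIC); cv2.imwrite("pics/rigc.png",c[:,:,::-1])
go(.4,.44,.2,.167+np.pi/2)
E
```

```text
top (array([ 0.46250451,  0.00935358, -0.04135938]), np.float64(0.019199037950611064))
top (array([ 0.46223061,  0.0094458 , -0.03760233]), np.float64(0.01619021057035286))
clock 4.90 tcp [0.2433 0.6296 0.2313] ycl 1.202 w 0.0856 j7 -0.08 | move [-1.0726 -0.6019  0.1565] -0.3411
```

View pics/rigc.png

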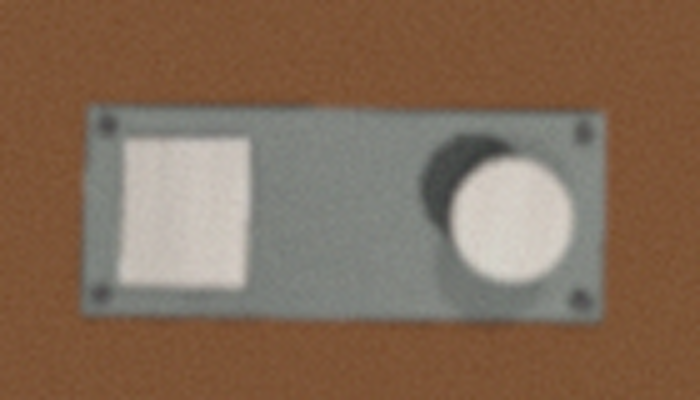

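Run:
```python
from h import *
f=viewer.grab_frame("top"); g=f["pixels"]
b=(g[220:300,195:335].min(2)>165).astype(np.uint8)
n,l,st,c=cv2.connectedComponentsWithStats(b)
for i in range(1,n):
    if st[i,4]>100:
        uv=c[i]+[195,220]; print(uv,st[i],unproj(f,uv,.024)[:2],[unproj(f,uv,z)[:2].round(4) for z in(.062,.068,.08)])
        print(cv2.minAreaRect(np.argwhere(l==i)[:,::-1].astype(np.float32)))
```

```text
[231.83189655 261.93821839] [ 24  28  26  29 696] [0.46519879 0.08366087] [array([0.4662, 0.0802]), array([0.4663, 0.0797]), array([0.4666, 0.0786])]
((36.5, 42.0), (28.0, 25.0), 90.0)
[297.07936508 263.79591837] [ 91  32  24  24 441] [ 0.45780393 -0.07032706] [array([ 0.4591, -0.0674]), array([ 0.4593, -0.067 ]), array([ 0.4597, -0.0661])]
((102.00001525878906, 44.000003814697266), (22.62741470336914, 22.62741470336914), 45.0)
```

>>> play_rows([
  [[-1,-0.8,-0.45,0,-0.17],[-1,-0.8,-0.45,0,-0.34],[-1,-0.8,-0.45,0,-0.34],[-1,-0.8,-0.45,0,-0.34],[-1,-0.8,-0.45,0,-0.34],[-1,-0.8,-0.45,0,-0.34]],
])

```text
clock: 5.45
tcp_pos: [0.3653, 0.4828, 0.2316]
orientation: [-0.248, 3.13, -0.004]
contact_force: [0.4, -0.0, -0.1]
grip_width: 0.0852
gripper_force: 0.0
```

Run:
```python
from h import *
go(.5736,.2444,.12,.167+np.pi/2)
```

```text
clock 5.45 tcp [0.3653 0.4828 0.2316] ycl 1.729 w 0.0852 j7 0.68 | move [-0.8398 -1.3397  0.5627] -0.0058
```

>>> play_rows([
  [[-1,-0.6,-0.97,0.1,0],[-1,-0.6,-0.97,0.3,0],[-1,-0.6,-0.97,0.3,0],[-1,-0.6,-0.97,0.3,0],[-1,-0.6,-0.97,0.3,0],[-1,-0.6,-0.97,0.3,0],[-1,-0.6,-0.97,0.3,0]],
])

```text
clock: 6.03
tcp_pos: [0.5141, 0.3096, 0.1695]
orientation: [0.244, -3.132, 0.007]
contact_force: [0.2, -1.3, -0.9]
grip_width: 0.0855
gripper_force: 0.0
```

Run:
```python
from h import *
go(.5736,.2444,.005,.167+np.pi/2)
```

```text
clock 6.03 tcp [0.5141 0.3096 0.1695] ycl 1.726 w 0.0855 j7 1.09 | move [-0.2439 -0.3647  0.824 ] -0.0072
```

Slide over the 34 mm plate, then descend, close, wait.

>>> play_rows([
  [[-0.9,-0.244,-0.365,0.2,0],[-0.9,-0.244,-0.365,0.2,0],[-0.9,-0.244,-0.365,0.2,0],[-0.9,-0.244,-0.365,0.3,0],[-0.9,-0.244,-0.365,0.45,0],[-0.9,-0.244,-0.365,0.6,0],[-0.9,-0.244,-0.365,0.72,0],[-0.9,-0.244,-0.365,0.8,0],[-0.9,-0.244,-0.365,0.82,0],[-0.9,-0.244,-0.365,0.82,0]],
])

```text
clock: 6.87
tcp_pos: [0.5694, 0.2531, 0.0061]
orientation: [0.26, -3.128, 0.001]
contact_force: [-0.5, 0.5, 0.9]
grip_width: 0.0811
gripper_force: 0.0
```

>>> play_rows([
  [[0.5,0,0,0,0],[0.5,0,0,0,0],[0.5,0,0,0,0],[0.5,0,0,0,0],[0.5,0,0,0,0],[0.5,0,0,0,0]],
], grip_force=40)

```text
clock: 7.37
tcp_pos: [0.5717, 0.2529, 0.009]
orientation: [-0.259, 3.128, 0.002]
contact_force: [-0.6, 0.4, 6.7]
grip_width: 0.0492
gripper_force: 43.1
```

Run:
```python
from h import *
go(.4652,.0837,.1,-.0367+np.pi/2)
f=viewer.grab_frame("scene"); cv2.imwrite("pics/s1.png",cv2.resize(f["pixels"][100:250,230:430],None,fx=4,fy=4,interpolation=cv2.INTER_CUBIC)[:,:,::-1])
```

```text
clock 7.37 tcp [0.5717 0.2529 0.009 ] ycl 1.736 w 0.0492 j7 1.24 | move [ 0.6632 -0.7467 -0.4573] 0.1284
```

View pics/s1.png

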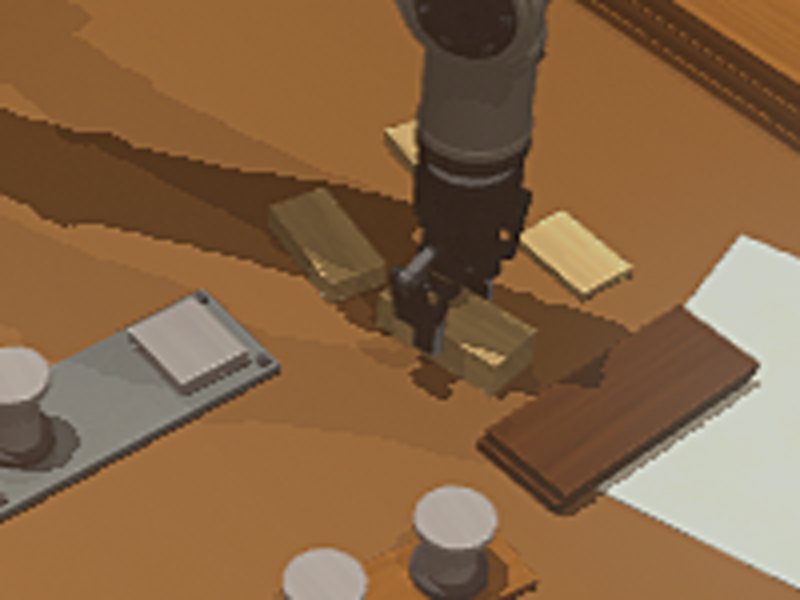

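>>> play_rows([
  [[0.5,0,0,-0.05,0],[0.5,0,0,-0.2,0],[0.5,0,0,-0.35,0],[0.5,0,0,-0.5,0],[0.5,0,0,-0.5,0],[0.5,0,0,-0.5,0],[0.5,0,0,-0.5,0]],
])

```text
clock: 8.0
tcp_pos: [0.57, 0.2523, 0.1074]
orientation: [0.259, -3.13, -0.0]
contact_force: [-1.4, 0.4, -2.4]
grip_width: 0.0494
gripper_force: 42.3
```

Run:
```python
from h import *
o=get_obs(); print(o["contact_force"],o["qvel"],o["gripper_force"])
go(.4652,.0837,.1,-.0367+np.pi/2)
```

```text
[-1.43663608  0.42923384 -2.35082316] [ 0.00068952  0.02666277 -0.00137566  0.01664766 -0.00015702 -0.00308185
  0.00108956] 42.25652039051056
clock 8.00 tcp [0.57   0.2523 0.1074] ycl 1.736 w 0.0494 j7 1.24 | move [ 0.6556 -0.7452  0.0369] 0.1286
```

>>> play_rows([
  [[0.5,0.1,-0.12,0,0.05],[0.5,0.26,-0.3,0,0.1],[0.5,0.42,-0.48,0,0.129],[0.5,0.56,-0.64,0,0.129],[0.5,0.63,-0.72,0,0.129],[0.5,0.656,-0.745,0,0.129],[0.5,0.656,-0.745,0,0.129],[0.5,0.656,-0.745,0,0.129],[0.5,0.656,-0.745,0,0.129],[0.5,0.656,-0.745,0,0.129]],
])

```text
clock: 8.83
tcp_pos: [0.4665, 0.0855, 0.1071]
orientation: [0.055, 3.141, 0.001]
contact_force: [0.0, -0.2, -1.9]
grip_width: 0.0495
gripper_force: 42.2
```

Run:
```python
from h import *
go(.4652,.0837,.035,-.0367+np.pi/2)
```

```text
clock 8.83 tcp [0.4665 0.0855 0.1071] ycl 1.536 w 0.0495 j7 1.27 | move [ 0.0061 -0.0094  0.3605] 0.0009
```

>>> play_rows([
  [[0.5,0.006,-0.009,0.1,0],[0.5,0.006,-0.009,0.2,0],[0.5,0.006,-0.009,0.28,0],[0.5,0.006,-0.009,0.33,0],[0.5,0.006,-0.009,0.345,0],[0.5,0.006,-0.009,0.355,0],[0.5,0.006,-0.009,0.36,0],[0.5,0.006,-0.009,0.365,0],[0.5,0.006,-0.009,0.37,0],[0.5,0.006,-0.009,0.375,0],[0.5,0.006,-0.009,0.375,0]],
])

```text
clock: 9.75
tcp_pos: [0.4649, 0.0823, 0.033]
orientation: [0.059, 3.14, 0.001]
contact_force: [-0.3, 0.2, 3.3]
grip_width: 0.0491
gripper_force: 42.6
```

Run:
```python
from h import *
go(.4652,.0837,.033,-.0367+np.pi/2); print(get_obs()["contact_force"])
```

```text
clock 9.75 tcp [0.4649 0.0823 0.033 ] ycl 1.533 w 0.0491 j7 1.30 | move [-0.0014  0.0072 -0.0001] -0.0005
[-0.31111986  0.17984493  3.32977155]
```

>>> play_rows([
  [[0.5,0,0.007,0.005,0],[0.5,0,0.007,0.005,0],[-0.9,0,0.007,0,0],[-0.9,0,0.007,0,0],[-0.9,0,0.007,0,0],[-0.9,0,0.007,0,0],[-0.9,0,0.007,-0.1,0],[-0.9,0,0.007,-0.3,0],[-0.9,0,0.007,-0.5,0],[-0.9,0,0.007,-0.5,0],[-0.9,0,0.007,-0.5,0],[-0.9,0,0.007,-0.5,0]],
])

```text
clock: 10.75
tcp_pos: [0.4641, 0.0836, 0.1321]
orientation: [-0.058, -3.141, -0.0]
contact_force: [-1.0, -0.6, -0.6]
grip_width: 0.0809
gripper_force: 0.0
```

Run:
```python
from h import *
go(.4396,.2394,.1,-.205+np.pi/2)
```

```text
clock 10.75 tcp [0.4641 0.0836 0.1321] ycl 1.534 w 0.0809 j7 1.27 | move [0.1512 0.7741 0.1604] 0.1069
```

>>> play_rows([
  [[-0.9,0.151,0.774,0.16,0.107],[-0.9,0.151,0.774,0.16,0.107],[-0.9,0.151,0.774,0.16,0.107],[-0.9,0.151,0.774,0.16,0.107],[-0.9,0.151,0.774,0.16,0.107],[-0.9,0.151,0.774,0.16,0.107],[-0.9,0.151,0.774,0.16,0.107],[-0.9,0.151,0.774,0.16,0.107]],
])

```text
clock: 11.42
tcp_pos: [0.4398, 0.2374, 0.0995]
orientation: [-0.325, -3.123, 0.003]
contact_force: [0.7, -0.6, 0.8]
grip_width: 0.0815
gripper_force: 0.0
```

Run:
```python
from h import *
m2=find("scene","plate34_center",(275,183))
m1=find("top","plate34_center",(232,262),NAMES[3:])
for m in([m1],[m2]):
  if m[0]: print(fit(m,lambda p:[box(*p,.11,.05,.024,.058)],[.4652,.0837,-.03]))
go(.4396,.2394,.004,-.205+np.pi/2)
```

```text
(array([ 0.46615824,  0.08234871, -0.03225562]), np.float64(0.02944831685308258))
(array([ 0.46726967,  0.08198059, -0.05648587]), np.float64(0.07138058448102114))
clock 11.62 tcp [0.4404 0.2381 0.1004] ycl 1.363 w 0.0812 j7 0.79 | move [0.0053 0.0055 0.4818] -0.0016
```

>>> play_rows([
  [[-0.9,0.005,0.005,0.1,0],[-0.9,0.005,0.005,0.25,0],[-0.9,0.005,0.005,0.38,0],[-0.9,0.005,0.005,0.45,0],[-0.9,0.005,0.005,0.48,0],[-0.9,0.005,0.005,0.485,0],[-0.9,0.005,0.005,0.485,0],[0.5,0.005,0.005,0.485,0],[0.5,0.005,0.005,0.485,0],[0.5,0.005,0.005,0.485,0],[0.5,0.005,0.005,0.485,0],[0.5,0.005,0.005,0.485,0]],
])

```text
clock: 12.62
tcp_pos: [0.4401, 0.241, 0.0045]
orientation: [0.322, 3.123, 0.002]
contact_force: [-0.3, 0.2, 4.3]
grip_width: 0.0489
gripper_force: 41.2
```

>>> play_rows([
  [[0.5,0,0,0,0],[0.5,0,0,-0.05,0],[0.5,0,0,-0.2,0],[0.5,0,0,-0.4,0],[0.5,0,0,-0.6,0],[0.5,0,0,-0.6,0],[0.5,0,0,-0.6,0],[0.5,0,0,-0.6,0]],
])

```text
clock: 13.28
tcp_pos: [0.439, 0.2404, 0.1239]
orientation: [0.322, 3.125, 0.001]
contact_force: [-0.7, -0.8, -0.9]
grip_width: 0.0488
gripper_force: 42.1
```

Run:
```python
from h import *
go(.4654,.083,.122,-.0367+np.pi/2)
f=viewer.grab_frame("scene"); cv2.imwrite("pics/s2.png",cv2.resize(f["pixels"][100:250,200:400],None,fx=4,fy=4,interpolation=cv2.INTER_CUBIC)[:,:,::-1])
```

```text
clock 13.28 tcp [0.439  0.2404 0.1239] ycl 1.365 w 0.0488 j7 0.78 | move [-0.2897 -0.7436  0.0089] -0.1074
```

View pics/s2.png

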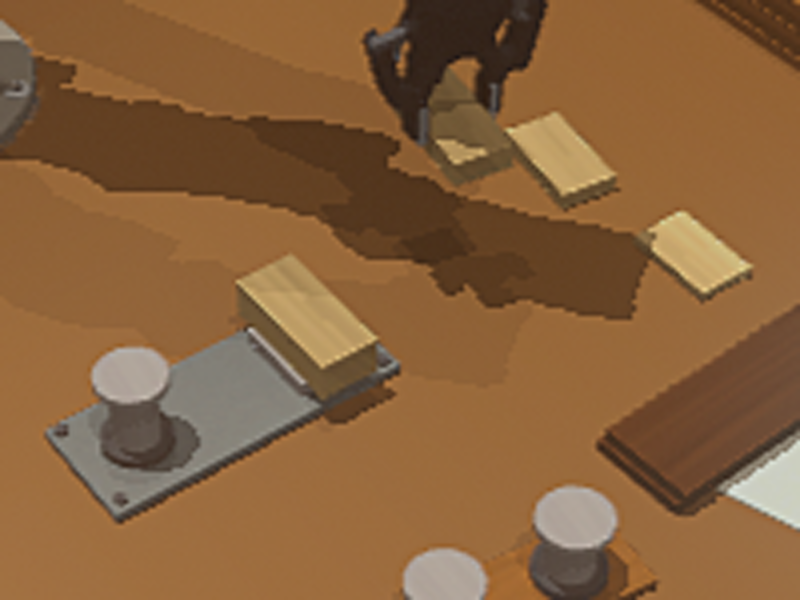

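>>> play_rows([
  [[0.5,-0.05,-0.12,0,-0.05],[0.5,-0.12,-0.3,0,-0.107],[0.5,-0.18,-0.48,0,-0.107],[0.5,-0.25,-0.64,0,-0.107],[0.5,-0.28,-0.72,0,-0.107],[0.5,-0.29,-0.744,0,-0.107],[0.5,-0.29,-0.744,0,-0.107],[0.5,-0.29,-0.744,0,-0.107],[0.5,-0.29,-0.744,0,-0.107],[0.5,-0.29,-0.744,0,-0.107]],
])

```text
clock: 14.17
tcp_pos: [0.4653, 0.0846, 0.123]
orientation: [-0.054, -3.14, -0.0]
contact_force: [-0.6, 0.3, -0.4]
grip_width: 0.0491
gripper_force: 42.0
```

Run:
```python
from h import *
go(.4654,.083,.0625,-.0367+np.pi/2)
```

```text
clock 14.17 tcp [0.4653 0.0846 0.123 ] ycl 1.536 w 0.0491 j7 1.27 | move [-0.0009 -0.008   0.3024] 0.0013
```

>>> play_rows([
  [[0.5,0,-0.004,0.08,0],[0.5,0,-0.004,0.16,0],[0.5,0,-0.004,0.22,0],[0.5,0,-0.004,0.26,0],[0.5,0,-0.004,0.28,0],[0.5,0,-0.004,0.29,0],[0.5,0,-0.004,0.295,0],[0.5,0,-0.004,0.3,0],[0.5,0,-0.004,0.305,0],[0.5,0,-0.004,0.31,0],[0.5,0,-0.004,0.31,0]],
])

```text
clock: 15.08
tcp_pos: [0.4661, 0.0824, 0.0624]
orientation: [0.059, 3.14, 0.001]
contact_force: [-2.4, -0.8, 10.3]
grip_width: 0.0491
gripper_force: 43.2
```

Run:
```python
from h import *
go(.4654,.083,.0625,-.0367+np.pi/2)
```

```text
clock 15.08 tcp [0.4661 0.0824 0.0624] ycl 1.533 w 0.0491 j7 1.30 | move [ 0.0036  0.003  -0.0003] -0.0005
```

>>> play_rows([
  [[0.5,0,0,-0.005,0],[-0.9,0,0,-0.005,0],[-0.9,0,0,-0.005,0],[-0.9,0,0,-0.005,0],[-0.9,0,0,-0.005,0],[-0.9,0,0,-0.05,0],[-0.9,0,0,-0.2,0],[-0.9,0,0,-0.4,0],[-0.9,0,0,-0.4,0],[-0.9,0,0,-0.4,0]],
])

```text
clock: 15.92
tcp_pos: [0.4674, 0.0827, 0.1439]
orientation: [0.059, 3.136, 0.003]
contact_force: [-0.2, -0.5, -0.6]
grip_width: 0.0812
gripper_force: 0.0
```

>>> play_rows([
  [[-0.9,-0.14,-0.9,-0.1,0],[-0.9,-0.14,-0.9,-0.1,0],[-0.9,-0.14,-0.9,-0.1,0],[-0.9,-0.14,-0.9,-0.1,0],[-0.9,-0.14,-0.9,-0.1,0],[-0.9,-0.14,-0.9,-0.1,0]],
])

```text
clock: 16.42
tcp_pos: [0.4863, -0.104, 0.1611]
orientation: [-0.071, -3.14, 0.003]
contact_force: [0.5, -0.6, 0.7]
grip_width: 0.0809
gripper_force: 0.0
```

Run:
```python
from h import *
go(.5205,-.271,.1,.1+np.pi/2)
```

```text
clock 16.42 tcp [ 0.4863 -0.104   0.1611] ycl 1.526 w 0.0809 j7 1.69 | move [-0.2087 -0.8256  0.3073] -0.0925
```

>>> play_rows([
  [[-0.9,-0.209,-0.826,0.1,-0.09],[-0.9,-0.209,-0.826,0.3,-0.09],[-0.9,-0.209,-0.826,0.3,-0.09],[-0.9,-0.209,-0.826,0.3,-0.09],[-0.9,-0.209,-0.826,0.3,-0.09],[-0.9,-0.209,-0.826,0.3,-0.09],[-0.9,-0.209,-0.826,0.3,-0.09],[-0.9,-0.209,-0.826,0.3,-0.09],[-0.9,-0.209,-0.826,0.3,-0.09]],
])

```text
clock: 17.17
tcp_pos: [0.5228, -0.2631, 0.1013]
orientation: [0.167, -3.137, -0.002]
contact_force: [0.1, 0.9, 0.4]
grip_width: 0.0813
gripper_force: 0.0
```

Run:
```python
from h import *
m1=find("top","plate22_center",(232,258),NAMES[3:]); m2=find("scene","plate34_center",(275,178),NAMES[3:])
for m in([m1],[m2]):
  if m[0]: print(m[0][2],fit(m,lambda p:[box(*p,.10,.05,.058,.08)],[.4652,.0837,-.03]),fit(m,lambda p:[box(*p,.10,.05,.058,.08),box(*p,.11,.05,.024,.058)],[.4652,.0837,-.03]))
go(.5205,-.271,.002,.1+np.pi/2)
f=viewer.grab_frame("scene"); cv2.imwrite("pics/s3.png",cv2.resize(f["pixels"][140:290,130:330],None,fx=4,fy=4,interpolation=cv2.INTER_CUBIC)[:,:,::-1])
```

```text
[219.7, 236.5, 243.6, 287.9] (array([ 0.46584767,  0.08188607, -0.02537781]), np.float64(0.053072315882874865)) (array([ 0.46605028,  0.08225041, -0.03382038]), np.float64(0.09020418712845701))
[262.0, 174.8, 294.2, 196.2] (array([ 0.49897377,  0.05979184, -0.02760466]), np.float64(0.5450508240402645)) (array([ 0.47546437,  0.07660238, -0.11753522]), np.float64(0.6781208615041472))
clock 17.37 tcp [ 0.5229 -0.2643  0.1018] ycl 1.676 w 0.0811 j7 2.17 | move [ 0.0158 -0.0322  0.4988] 0.0036
```

View pics/s3.png

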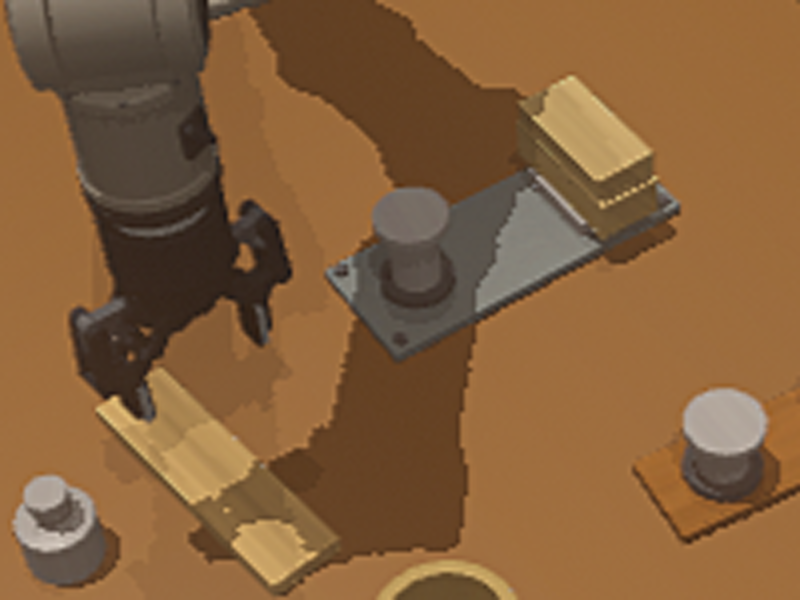

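>>> play_rows([
  [[-0.9,0.016,-0.033,0.1,0.003],[-0.9,0.016,-0.033,0.2,0.003],[-0.9,0.016,-0.033,0.33,0.003],[-0.9,0.016,-0.033,0.43,0.003],[-0.9,0.016,-0.033,0.48,0.003],[-0.9,0.016,-0.033,0.5,0.003],[-0.9,0.016,-0.033,0.5,0.003],[-0.9,0.016,-0.033,0.5,0.003]],
])

```text
clock: 18.08
tcp_pos: [0.5207, -0.2725, 0.0022]
orientation: [-0.156, 3.137, -0.001]
contact_force: [0.2, -0.1, -0.2]
grip_width: 0.0812
gripper_force: 0.0
```

>>> play_rows([
  [[0.5,0,0,0,0],[0.5,0,0,0,0],[0.5,0,0,0,0],[0.5,0,0,0,0],[0.5,0,0,0,0],[0.5,0,0,0,0]],
])

```text
clock: 18.58
tcp_pos: [0.5209, -0.2726, 0.0027]
orientation: [-0.156, 3.136, -0.001]
contact_force: [-1.8, 0.7, 4.9]
grip_width: 0.0535
gripper_force: 41.7
```

Run:
```python
from h import *
go(.4625,.0088,.14,-.0367)
for c,n in(("top",(379,238)),("scene",(184,259))):
  m=find(c,"board_center",n)
  if m: print(m[2],fit([m],lambda p:[box(*p,.2,.055,0,.014)],[.5205,-.271,.1]))
```

```text
clock 18.58 tcp [ 0.5209 -0.2726  0.0027] ycl 1.670 w 0.0535 j7 2.21 | move [ 0.1496  1.4285 -0.6879] -0.9134
[361.5, 196.1, 399.5, 278.8] (array([ 0.52043217, -0.27250532,  0.10086044]), np.float64(0.3169898086005468))
[154.9, 240.0, 214.5, 289.0] (array([ 0.52458706, -0.27255249,  0.08402338]), np.float64(0.3591378931163405))
```

>>> play_rows([
  [[0.5,0,0,-0.05,0],[0.5,0,0,-0.2,0],[0.5,0,0,-0.4,0],[0.5,0,0,-0.6,0],[0.5,0,0.1,-0.7,0.08],[0.5,0.02,0.2,-0.7,0.16],[0.5,0.03,0.3,-0.7,0.24],[0.5,0.04,0.4,-0.7,0.32],[0.5,0.05,0.5,-0.7,0.4],[0.5,0.06,0.6,-0.7,0.48],[0.5,0.07,0.7,-0.7,0.56],[0.5,0.07,0.7,-0.7,0.56]],
])

```text
clock: 19.78
tcp_pos: [0.4915, -0.1298, 0.1416]
orientation: [-1.197, -2.903, -0.003]
contact_force: [-0.2, 0.7, -1.9]
grip_width: 0.0533
gripper_force: 43.0
```

Run:
```python
from h import *
go(.4625,.0088,.14,-.0367)
```

```text
clock 19.78 tcp [ 0.4915 -0.1298  0.1416] ycl 0.789 w 0.0533 j7 1.12 | move [0.5912 0.3892 0.0102] 0.5255
```

>>> play_rows([
  [[0.5,0.05,0.04,0,0.06],[0.5,0.15,0.1,0,0.14],[0.5,0.25,0.17,0,0.22],[0.5,0.35,0.24,0,0.3],[0.5,0.45,0.3,0,0.38],[0.5,0.52,0.35,0,0.46],[0.5,0.57,0.38,0,0.5],[0.5,0.59,0.39,0,0.526],[0.5,0.59,0.39,0,0.526],[0.5,0.59,0.39,0,0.526],[0.5,0.59,0.39,0,0.526]],
])

```text
clock: 20.7
tcp_pos: [0.4635, 0.0034, 0.1417]
orientation: [2.26, 2.182, 0.001]
contact_force: [-0.2, 0.4, -0.9]
grip_width: 0.0538
gripper_force: 43.0
```

Run:
```python
from h import *
f=viewer.grab_frame("scene"); cv2.imwrite("pics/s4.png",cv2.resize(f["pixels"][120:270,180:380],None,fx=4,fy=4,interpolation=cv2.INTER_CUBIC)[:,:,::-1])
go(.4625,.0088,.083,-.0367)
```

```text
clock 20.75 tcp [0.4634 0.0033 0.1416] ycl -0.036 w 0.0539 j7 0.06 | move [ 0.0272 -0.0058  0.293 ] 0.0007
```

View pics/s4.png

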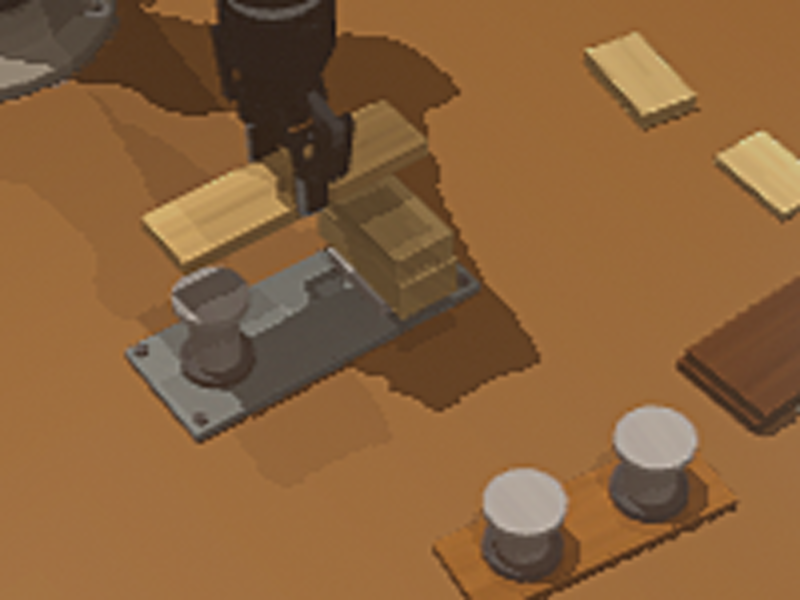

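>>> play_rows([
  [[0.5,0.027,-0.006,0.06,0],[0.5,0.027,-0.006,0.14,0],[0.5,0.027,-0.006,0.2,0],[0.5,0.027,-0.006,0.24,0],[0.5,0.027,-0.006,0.26,0],[0.5,0.027,-0.006,0.27,0],[0.5,0.027,-0.006,0.275,0],[0.5,0.027,-0.006,0.28,0],[0.5,0.027,-0.006,0.285,0],[0.5,0.027,-0.006,0.285,0],[0.5,0.027,-0.006,0.285,0]],
])

```text
clock: 21.67
tcp_pos: [0.4624, 0.0096, 0.0845]
orientation: [2.261, 2.181, 0.001]
contact_force: [-0.0, -0.6, -1.1]
grip_width: 0.0538
gripper_force: 42.9
```

Run:
```python
from h import *
go(.4625,.0088,.0827,-.0367)
for c,n in(("top",(264,255)),("scene",(250,180))):
  m=find(c,"board_center",n)
  if m: print(m[2],fit([m],lambda p:[box(*p,.2,.055,.082,.096)],[.4625,.0088,np.pi/2-.037]))
```

```text
clock 21.67 tcp [0.4624 0.0096 0.0845] ycl -0.036 w 0.0538 j7 0.14 | move [-0.0042  0.0006  0.0092] 0.0007
[215.3, 250.7, 311.4, 278.0] (array([0.46016611, 0.00879326, 1.52699911]), np.float64(0.8145550311595525))
[218.2, 156.9, 288.9, 201.7] (array([0.46256695, 0.00817594, 1.53821513]), np.float64(0.23817340695418598))
```

>>> play_rows([
  [[0.5,-0.004,0,0.004,0],[0.5,-0.004,0,0.008,0],[0.5,-0.004,0,0.012,0],[0.5,-0.004,0,0.014,0],[0.5,-0.004,0,0.014,0]],
])

```text
clock: 22.28
tcp_pos: [0.4623, 0.0087, 0.0826]
orientation: [-2.261, -2.18, -0.001]
contact_force: [-5.8, -0.6, 18.8]
grip_width: 0.0537
gripper_force: 45.0
```

>>> play_rows([
  [[0.5,0,0,-0.004,0],[0.5,0,0,-0.004,0],[0,0,0,-0.004,0],[-0.5,0,0,-0.004,0],[-0.9,0,0,-0.004,0],[-0.9,0,0,-0.004,0],[-0.9,0,0,-0.05,0],[-0.9,0,0,-0.2,0],[-0.9,0,0,-0.4,0],[-0.9,0,0,-0.4,0],[-0.9,0,0,-0.4,0]],
])

```text
clock: 23.2
tcp_pos: [0.4638, 0.0091, 0.1638]
orientation: [2.259, 2.18, 0.008]
contact_force: [0.1, -0.3, -0.2]
grip_width: 0.0812
gripper_force: 0.0
```

Run:
```python
from h import *
go(.508,-.3785,.18,0)
```

```text
clock 23.20 tcp [0.4638 0.0091 0.1638] ycl -0.036 w 0.0812 j7 0.02 | move [-1.9286  0.2901 -0.0837] -0.0227
```

>>> play_rows([
  [[-0.9,-0.97,0.15,-0.05,0],[-0.9,-0.97,0.15,-0.05,0],[-0.9,-0.97,0.15,-0.05,0],[-0.9,-0.97,0.15,-0.05,0],[-0.9,-0.97,0.15,-0.05,0],[-0.9,-0.97,0.15,-0.05,0],[-0.9,-0.97,0.15,-0.05,0]],
])

```text
clock: 23.78
tcp_pos: [0.4842, -0.188, 0.1708]
orientation: [-2.265, -2.176, 0.003]
contact_force: [-0.3, 0.3, -0.1]
grip_width: 0.0811
gripper_force: 0.0
```

>>> play_rows([
  [[-0.9,-0.95,0.14,0.2,0],[-0.9,-0.95,0.14,0.2,0],[-0.9,-0.95,0.14,0.2,0],[-0.9,-0.95,0.14,0.2,0],[-0.9,-0.95,0.14,0.2,0],[-0.9,-0.95,0.14,0.2,0],[-0.9,-0.95,0.14,0.2,0],[-0.9,-0.95,0.14,0.2,0]],
])

```text
clock: 24.45
tcp_pos: [0.5067, -0.3746, 0.1305]
orientation: [-2.257, -2.182, -0.001]
contact_force: [0.4, 0.0, -0.2]
grip_width: 0.0815
gripper_force: 0.0
```

Run:
```python
from h import *
W=lambda p:[cyl(p[0],p[1],.026,0,.04),cyl(p[0],p[1],.014,.054,.068),cyl(p[0],p[1],.009,.04,.054)]
for c,n in(("top",(425,241)),("scene",(144,272))):
  m=find(c,"weight_center",n)
  if m: print(fit([m],W,[.5072,-.3785]))
m=find("top","board_center",(264,258))
if m: print(m[2],fit([m],lambda p:[box(*p,.2,.055,.08,.094)],[.4625,.0088,np.pi/2-.037]))
m=find("scene","board_center",(250,180))
if m: print(m[2],fit([m],lambda p:[box(*p,.2,.055,.08,.094)],[.4625,.0088,np.pi/2-.037])); 
f=viewer.grab_frame("scene"); cv2.imwrite("pics/s5.png",cv2.resize(f["pixels"][145:295,120:320],None,fx=4,fy=4,interpolation=cv2.INTER_CUBIC)[:,:,::-1])
go(.508,-.3785,.046,0)
```

```text
(array([ 0.50704665, -0.37826025]), np.float64(0.0606573223779604))
(array([ 0.50748414, -0.37726585]), np.float64(0.08729956731992872))
[219.0, 249.4, 311.5, 278.6] (array([0.46071062, 0.00788093, 1.53811092]), np.float64(0.05121443076030485))
[219.0, 156.4, 286.3, 203.2] (array([0.46230769, 0.00721762, 1.54001337]), np.float64(0.03854549062406987))
clock 24.90 tcp [ 0.5066 -0.3766  0.1317] ycl -0.035 w 0.0813 j7 0.86 | move [-0.0091  0.0071  0.4284] -0.0224
```

View pics/s5.png

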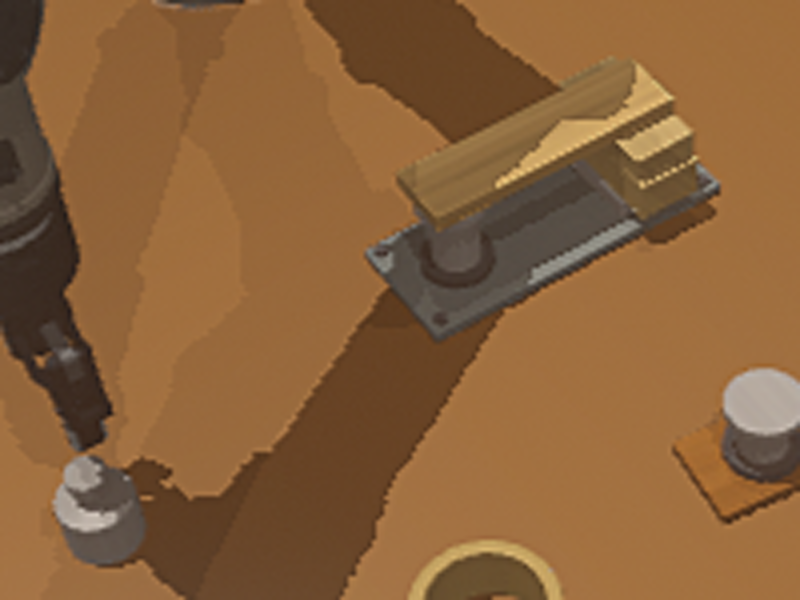

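>>> play_rows([
  [[-0.6,-0.008,0.003,0.1,0],[-0.6,-0.008,0.003,0.2,0],[-0.6,-0.008,0.003,0.3,0],[-0.6,-0.008,0.003,0.38,0],[-0.6,-0.008,0.003,0.42,0],[-0.6,-0.008,0.003,0.428,0],[-0.6,-0.008,0.003,0.428,0]],
])

```text
clock: 25.48
tcp_pos: [0.5068, -0.3788, 0.0458]
orientation: [-2.261, -2.181, 0.0]
contact_force: [0.7, -0.0, 0.2]
grip_width: 0.0682
gripper_force: 0.0
```

>>> play_rows([
  [[1,0,0,0,0],[1,0,0,0,0],[1,0,0,0,0],[1,0,0,0,0],[1,0,0,0,0],[1,0,0,0,0],[1,0,0,0,0]],
], grip_force=60)

```text
clock: 26.07
tcp_pos: [0.5081, -0.3792, 0.0471]
orientation: [2.259, 2.18, 0.001]
contact_force: [0.8, 0.3, 6.3]
grip_width: 0.0253
gripper_force: 58.7
```

>>> play_rows([
  [[1,0,0,-0.05,0],[1,0,0,-0.15,0],[1,0,0,-0.3,0],[1,0,0,-0.5,0],[1,0,0,-0.7,0],[1,0,0,-0.7,0],[1,0,0,-0.7,0],[1,0,0,-0.7,0]],
])

```text
clock: 26.73
tcp_pos: [0.5058, -0.3774, 0.1845]
orientation: [-2.258, -2.179, 0.0]
contact_force: [-0.3, 0.5, -8.1]
grip_width: 0.0254
gripper_force: 60.0
```

Run:
```python
from h import *
go(.462,.008,.19,-.0367)
m=find("scene","weight_center",(144,240))
W=lambda p:[cyl(p[0],p[1],.026,p[2],p[2]+.04)]
if m: print(m[2],fit([m],W,[.5072,-.3785,.14],(.01,.01,.01)))
```

```text
clock 26.73 tcp [ 0.5058 -0.3774  0.1845] ycl -0.036 w 0.0254 j7 0.83 | move [ 1.918  -0.2874 -0.0224] 0.0007
[121.5, 231.3, 147.4, 254.5] (array([ 0.44081735, -0.36120487,  0.05664645]), np.float64(0.3104588126404866))
```

Weight is carried (-8 N). Transfer in two calls.

>>> play_rows([
  [[1,0.06,-0.01,0,0],[1,0.18,-0.03,0,0],[1,0.32,-0.05,0,0],[1,0.46,-0.07,0,0],[1,0.6,-0.09,0,0],[1,0.74,-0.11,0,0],[1,0.86,-0.13,0,0],[1,0.94,-0.14,0,0],[1,0.96,-0.144,0,0],[1,0.96,-0.144,0,0]],
])

```text
clock: 27.67
tcp_pos: [0.4842, -0.1834, 0.1849]
orientation: [-2.256, -2.183, 0.001]
contact_force: [-0.5, -1.1, -5.9]
grip_width: 0.0257
gripper_force: 60.0
```

>>> play_rows([
  [[1,0.06,-0.01,0,0],[1,0.18,-0.03,0,0],[1,0.32,-0.05,0,0],[1,0.46,-0.07,0,0],[1,0.6,-0.09,0,0],[1,0.74,-0.11,0,0],[1,0.86,-0.13,0,0],[1,0.94,-0.14,0,0],[1,0.957,-0.143,0,0],[1,0.957,-0.143,0,0],[1,0.957,-0.143,0,0],[1,0.957,-0.143,0,0]],
])

```text
clock: 28.67
tcp_pos: [0.4634, 0.0047, 0.1858]
orientation: [2.263, 2.178, -0.001]
contact_force: [0.3, 0.5, -6.2]
grip_width: 0.0252
gripper_force: 60.0
```

Run:
```python
from h import *
go(.462,.008,.142,-.0367)
f=viewer.grab_frame("scene"); cv2.imwrite("pics/s6.png",cv2.resize(f["pixels"][110:260,160:360],None,fx=4,fy=4,interpolation=cv2.INTER_CUBIC)[:,:,::-1])
```

```text
clock 28.67 tcp [0.4634 0.0047 0.1858] ycl -0.038 w 0.0252 j7 -0.01 | move [ 0.0162 -0.0078  0.2192] -0.0011
```

View pics/s6.png

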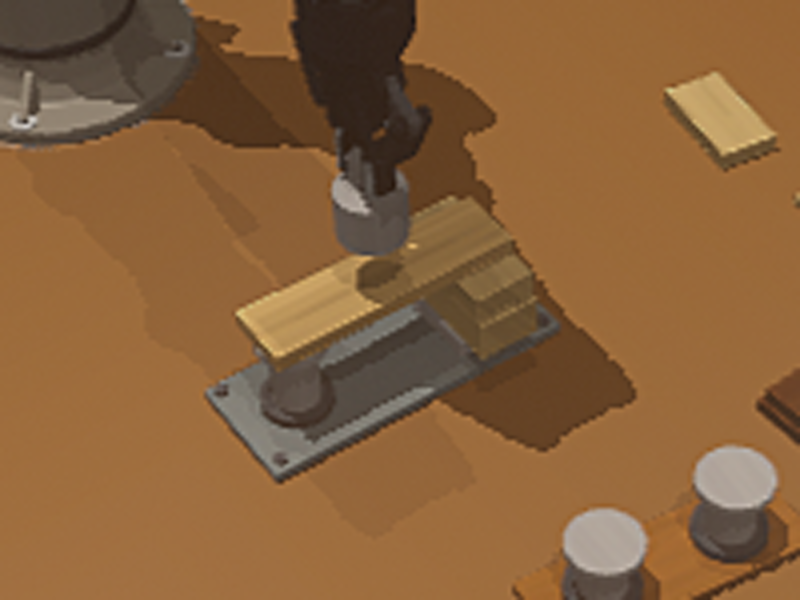

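>>> play_rows([
  [[1,0.016,-0.006,0.04,0],[1,0.016,-0.006,0.09,0],[1,0.016,-0.006,0.14,0],[1,0.016,-0.006,0.17,0],[1,0.016,-0.006,0.19,0],[1,0.016,-0.006,0.2,0],[1,0.016,-0.006,0.205,0],[1,0.016,-0.006,0.205,0],[1,0.016,-0.006,0.205,0]],
])

```text
clock: 29.47
tcp_pos: [0.4625, 0.0097, 0.1451]
orientation: [2.261, 2.181, 0.001]
contact_force: [0.1, 0.5, -6.1]
grip_width: 0.0257
gripper_force: 60.0
```

>>> play_rows([
  [[1,0,0,0.003,0],[1,0,0,0.006,0],[1,0,0,0.009,0],[1,0,0,0.009,0]],
])

```text
clock: 29.8
tcp_pos: [0.4622, 0.0098, 0.1431]
orientation: [-2.261, -2.181, -0.0]
contact_force: [-0.1, -0.2, -6.9]
grip_width: 0.0257
gripper_force: 60.0
```

>>> play_rows([
  [[1,-0.006,0,0.002,0],[1,-0.006,0,0.005,0],[1,-0.006,0,0.007,0],[1,-0.006,0,0.007,0]],
])

```text
clock: 30.13
tcp_pos: [0.4621, 0.0085, 0.1416]
orientation: [-2.261, -2.181, 0.0]
contact_force: [-0.9, 0.4, -7.3]
grip_width: 0.0259
gripper_force: 60.0
```

>>> play_rows([
  [[1,0,0,0.002,0],[1,0,0,0.004,0],[1,0,0,0.005,0],[1,0,0,0.005,0]],
])

```text
clock: 30.47
tcp_pos: [0.4625, 0.0086, 0.141]
orientation: [2.261, 2.181, 0.001]
contact_force: [-0.8, -0.4, 0.0]
grip_width: 0.0257
gripper_force: 60.5
```

>>> play_rows([
  [[0.4,0,0,0,0],[0.2,0,0,0,0],[-0.1,0,0,0,0],[-0.5,0,0,0,0],[-0.5,0,0,0,0],[-0.5,0,0,0,0],[-0.5,0,0,-0.05,0],[-0.5,0,0,-0.2,0],[-0.5,0,0,-0.4,0],[-0.5,0,0,-0.5,0],[-0.5,0,0,-0.5,0]],
])

```text
clock: 31.38
tcp_pos: [0.4652, 0.0084, 0.2457]
orientation: [2.259, 2.178, 0.012]
contact_force: [0.4, -0.2, 0.5]
grip_width: 0.0638
gripper_force: 0.0
```

>>> play_rows([
  [[-0.5,-0.9,0,0,0],[-0.5,-0.9,0,0,0],[-0.5,-0.9,0,0,0],[-0.5,-0.9,0,0,0],[-0.5,-0.9,0,0,0],[-0.5,-0.9,0,0,0],[-0.5,-0.9,0,0,0]],
])

```text
clock: 31.97
tcp_pos: [0.4553, -0.1719, 0.2406]
orientation: [-2.263, -2.178, 0.001]
contact_force: [0.7, 1.0, 0.9]
grip_width: 0.064
gripper_force: 0.0
```

Run:
```python
from h import *
W=lambda p:[cyl(p[0],p[1],.026,.094,.134),cyl(p[0],p[1],.014,.148,.162),cyl(p[0],p[1],.009,.134,.148)]
for c,n in(("top",(264,245)),("scene",(250,165))):
  m=find(c,"weight_center",n)
  if m: print(m[2],fit([m],W,[.4625,.0088]))
f=viewer.grab_frame("scene"); cv2.imwrite("pics/s7.png",cv2.resize(f["pixels"][110:260,160:360],None,fx=4,fy=4,interpolation=cv2.INTER_CUBIC)[:,:,::-1])
```

```text
[209.4, 240.0, 318.4, 286.0] (array([ 0.49891897, -0.015606  ]), np.float64(0.8647044531602512))
[241.3, 160.9, 264.8, 182.4] (array([0.464496  , 0.00863129]), np.float64(0.088879285508499))
```

View pics/s7.png

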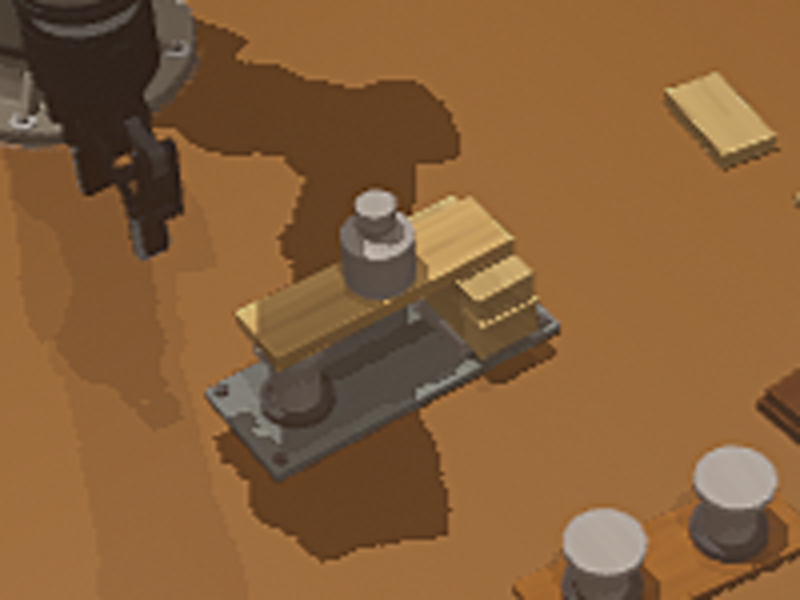

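The weight stands upright at mid-board (crop about (378,250)). The board lies level on the stack and the column, and the robot is clear of everything.

```bash
python3 -c "
from bench import r
print(r.hand_in())"
```

```text
the job is handed in; nothing more can be done
None
```

The job is handed in at about 32 s: I stacked the 34 mm and 22 mm plates on the pad to match the 70 mm column, laid the board level across both, and set the weight upright at its middle. The last picture shows everything standing as asked with the gripper clear; the hand-in gave no verdict.

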